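# Slide the cover bar across the ledge bay and latch it

### The job

Close up the oak ledge stand: slide the aluminium cover bar along the deck, without lifting it off, until it bridges the open bay and sits flat and square, fully against both the long back fence and the end stop. Then swing the hinged steel flap down so that it lies flat on the bar. Leave the things in the bay and everything else around the stand where they are.

Things in the scene. Friction and masses are not known exactly. Their poses are not given: they have to be found in the camera images.
- ledge: Fixed oak stand. Origin on the table; x points away from the robot to its back fence, y along it to its end stop. Deck tops at z = 78 mm, x = -80 to 70: long deck y = -180 to 0, short deck y = 90 to 150; between them the open bay, 90 mm wide, down to the table. The bar is home with its origin at x = 24, y = 50, z = 78 mm in this frame, resting on both decks.
- corner (a point): Inner corner where fence and end stop meet, at deck height (x = 70, y = 150, z = 78 mm of the stand). The fence runs along the whole far side, face at x = 70, 15 mm thick, top 12 mm above the decks. The end stop stands across the end of the short deck, face at y = 150, 15 mm thick, top 14 mm above the decks; the flap is hinged on it.
- cover: Loose flat aluminium cover bar, 92 mm (x) by 200 mm (y, its length) by 14 mm thick (z), about 0.35 kg, a dark screw head near each end. Origin at the centre of its underside. Starts flat on the long deck, clear of the fence, a little askew, its +y end towards the bay. Too wide to grip across.
- flap (a joint): Hinge angle of the dark steel flap (50 mm wide, 79 mm long, 6 mm thick, with a 14 mm lip turned up at its free end) on the end stop, in rad: 0 = lying flat on top of the bar when the bar is home, pointing to the stand's -y; pi/2 = standing upright; up to 1.95 = leaning outwards. Stiff: it stays where it is left.
- flap_tip (a point): Middle of the flap's free edge, 79 mm from the hinge, at mid thickness.
- flap_hinge (a point): Middle of the flap's hinge axis, which runs along the stand's x; at x = 24, y = 157, z = 95.5 mm in the stand's frame.
- canister: Small stainless screw-top canister, 50 mm diameter, 60 mm tall, standing on the table in the bay near the fence. Origin at the centre of its underside. Leave it alone.
- spacers: Stack of blue aluminium headset spacers, one piece, 32 mm diameter, 60 mm tall, standing in the bay. Origin at the centre of its underside. Leave it alone.
- mug: White ceramic mug, 80 mm diameter, 92 mm tall, handle at its +y, standing behind the stand. Origin at the centre of its underside. Leave it alone.
- patchbox: Yellow tire patch box, 77 by 112 by 35 mm, behind the stand. Origin at the centre of its underside. Leave it alone.
- caliper: Black plastic caliper lying flat, 150 mm long along its y, 11 mm high, in front of the stand. Origin on its underside, mid length. Leave it alone.
- wrench: Steel wrench lying flat to the left. Leave it alone.
- lamp: Black bicycle lamp lying on its mount, 95 mm long along its x, 40 mm high, to the right. Origin at the centre of its underside. Leave it alone.
There are look-alikes about, which are no part of the job. Of the things that look like the cover, the largest one is meant.

How it is judged:
On the way, in this order (a step that is already met when the one before it is completed fails the run):
1. the bar lies flat across the bay on both decks, against the fence and the end stop, with the flap still up (x of cover in the frame of ledge between 0.017 and 0.031 m and y of cover in the frame of ledge between 0.043 and 0.057 m and z of cover in the frame of ledge between 0.073 and 0.083 m and angle between the y axis of cover and the y axis of ledge, either way round below 0.06 rad and angle between cover's own z axis and vertical below 0.04 rad and value of joint flap above 0.5 rad), for 0.2 s.
2. the flap is down flat on the bar (x of cover in the frame of ledge between 0.017 and 0.031 m and y of cover in the frame of ledge between 0.043 and 0.057 m and z of cover in the frame of ledge between 0.073 and 0.083 m and angle between the y axis of cover and the y axis of ledge, either way round below 0.06 rad and angle between cover's own z axis and vertical below 0.04 rad and value of joint flap between -0.08 and 0.08 rad), for 0.2 s.
At the end, for the whole second after the job is handed in: The cover bar rests flat on both decks (within 5 mm in height and 0.04 rad of tilt), within 7 mm of touching the back fence and 7 mm of touching the end stop, parallel to the fence within 0.06 rad, at rest, and the flap lies flat on it (within 0.08 rad) (all of step 2 and linear speed of cover below 0.02 m/s).
It fails at once if the bar is lifted more than 25 mm off the deck (z of cover in the frame of ledge above 0.103 m).
It fails at once if the canister or the spacer stack in the bay is moved more than 25 mm or tipped over (distance of any of canister, spacers from where it was at the start of the episode above 0.025 m or angle between any of canister, spacers's own z axis and vertical above 0.4 rad).
It fails at once if the mug, patch box, caliper, wrench or lamp is moved more than 25 mm or tipped over (distance of any of mug, patchbox, caliper, wrench, lamp from where it was at the start of the episode above 0.025 m or angle between any of mug, patchbox, caliper, wrench, lamp's own z axis and vertical above 0.4 rad).
It also fails if it takes over 53 s, if anything falls off the work surface, if the arm or the gripper's body presses on something with over 40 N, if the wrist force passes 120 N, or if a joint passes its speed limit or range.

### The arm

A 7-joint arm with a two-finger parallel gripper is mounted at the origin on the work surface. World frame = base frame: x ahead of the robot, y to its left, z up, the work surface at z = 0. Lengths are in m, angles in rad, forces in N, time in s.
With the tool pointing down it reaches from about 0.425 to 0.925 m from the base axis. Payload 6.8 kg.
Tool frame: the origin (TCP) lies on the front face of the gripper's body, between the roots of the fingers; the fingertips stand 73 mm ahead of it and the grasp point (between the pads) lies 54 mm ahead of it; z points along the fingers, y is the direction in which the jaws open and shut (so a half turn about z gives the same grasp; the last joint's range is limited). The gripper opens to 85 mm and grips with 20 to 120 N. Pads are 22 mm wide; open, the fingers measure 114 mm over their backs; the gripper's body (76 mm by 85 mm) begins 54 mm behind the grasp point. The pads swing forward as they close: fully open they stand 13 mm farther back than shut.
Start: joints at [-1.382, 0.477, 0.022, 1.555, -0.011, 1.109, -0.083], TCP at [0.197, 0.646, 0.304] pointing down, gripper open.
Joint ranges: [-2.96, 2.96], [-0.34, 2.1], [-1.41, 1.46], [0.24, 2.44], [-1.37, 4.51], [0.17, 1.92], [-2.96, 2.96]. Speed limits (rad/s): [2.39, 2.39, 3.14, 3.14, 3.14, 3.14, 3.14].

### API

Orientations are given as a rotation vector (axis times angle).
In Python, from bench import * gives the robot as it stands.
- The arm moves only by the tool jog_arm, never from a script. Its argument "plan" is a list of rows, each a list of 2 entries, a list of its own where there are three numbers: the shift along the world's x, y, z in cm, then the turn about the world's z in rad. In form: [[[tx, ty, tz], twist], ...]. A call has 1 to 12 rows; each row shifts and turns the commanded pose from where the row before left it; what a row does not reach is not made up. A row lasts 1/10 s, in which the tool goes at most 50 mm and 8.59 degrees, less where a joint would pass 70% of its speed; a pose out of reach is approached as far as the arm can. A call is refused whole if a number of a shift passes 5 or a number of a turn 0.15, either way. A call with a gripper value outside its range is refused whole. "hand" is the finger opening in cm, from 0 to 8.54, set as the call begins (left out, the last holds). The fingers move at their own pace and stop on an object; "grip_force" is the grip in N (left out, the last holds). Time passes only in rows, so rows that do not move let the fingers close. It gives the time, the measured TCP pose, the force and the opening at its end, in the units of the state.
- get_obs(): the state, without advancing time (a new reading comes with each control period).
- grab_frame(name): name is "side" or "top"; returns the picture (384x512x3 uint8, red, green, blue); there is no depth.
- get_calibration(name): a dict with "intrinsics" (3x3 intrinsics, pixels), "xyz" and "orientation" of the camera in the world. Camera axes: x right, y down, z forward; pixel columns grow to the right and rows downward; lengths in m; the calibration is good to about 2 mm. A picture is of the moment at which its call begins. get_calibration takes no time and is no camera call.
- hand_in(): hands the job in, once; it reports no verdict.
The state is a dict: "clock": time; "joints": joint angles; "qvel": joint speeds; "tau": joint torques, N m; "tcp_pos": TCP position; "orientation": TCP orientation; "contact_force": force on the tool from outside, world axes, zero at the start; "moment": the same for the moment, N m; "grip_width": finger opening in m.
Only numpy, scipy, OpenCV 4.12 (cv2) and the standard library are available. Lean on these libraries where they do the work, as an engineer would, in place of code of your own. Each camera call takes 0.05 s, during which the arm holds its last target. There are 200 camera calls.

## Working session

There is one attempt and no reset: what is moved stays moved. The work goes in short steps, Python scripts to look and compute and a tool call to move; the robot and the scene stay as the last step left them, time stands still between calls to the robot, and variables do not carry over. Pictures are saved under pics/ and viewed, about 8 in all and at most 12, crops included, and the job is handed in when it is done.

Besides the shell and the picture viewer there is one more tool, called after "Emit:" as name(argument=value, ...) on one line, values as JSON. jog_arm: Moves the arm, as the interface text tells. Its arguments: {"type":"object","properties":{"plan":{"type":"array","items":{"type":"array"}},"hand":{"type":"number"},"grip_force":{"type":"number"}},"required":["plan"]}

```bash
mkdir -p pics; python3 - <<'E'
from bench import *
import cv2
for n in("top","side"):
    f=grab_frame(n); cv2.imwrite(f"pics/{n}0.png",cv2.resize(f[:,:,::-1],(800,600),interpolation=cv2.INTER_CUBIC)); cv2.imwrite(f"pics/raw_{n}0.png",f[:,:,::-1])
    c=get_calibration(n);print(n,c)
o=get_obs();print(o)
E
```

```text
top {'intrinsics': array([[412.40978907,   0.        , 261.02735013],
       [  0.        , 412.40978907, 192.44924494],
       [  0.        ,   0.        ,   1.        ]]), 'xyz': array([ 0.49370719, -0.04265515,  1.20944581]), 'orientation': array([-2.1750023 ,  2.19221723, -0.02138509])}
side {'intrinsics': array([[380.305877  ,   0.        , 251.49375298],
       [  0.        , 380.305877  , 199.11666553],
       [  0.        ,   0.        ,   1.        ]]), 'xyz': array([0.23358209, 0.59067354, 0.77592951]), 'orientation': array([-0.6329182 ,  2.64330735, -1.116543  ])}
{'clock': 0.1, 'joints': array([-1.38207948,  0.47774134,  0.02236217,  1.55631644, -0.01151181,
        1.10928558, -0.0830772 ]), 'qvel': array([ 4.98899590e-04, -2.56137474e-03,  1.00262161e-03, -3.03536209e-03,
       -2.68661123e-03,  3.89662401e-05,  1.94157084e-04]), 'tau': array([ 4.78173999e-03, -5.97754884e+01,  1.61443446e+00, -2.81951666e+01,
        1.29474193e-02,  4.99312286e-03,  4.36838326e-07]), 'tcp_pos': array([0.19731593, 0.6451036 , 0.30302244]), 'orientation': array([-4.64478725e-01, -3.10694031e+00,  2.54078012e-03]), 'contact_force': array([-0.35854624,  0.68458758,  0.2512587 ]), 'moment': array([-0.03294717,  0.00205202,  0.00110453]), 'grip_width': 0.08530792701491315}
```

View pics/top0.png

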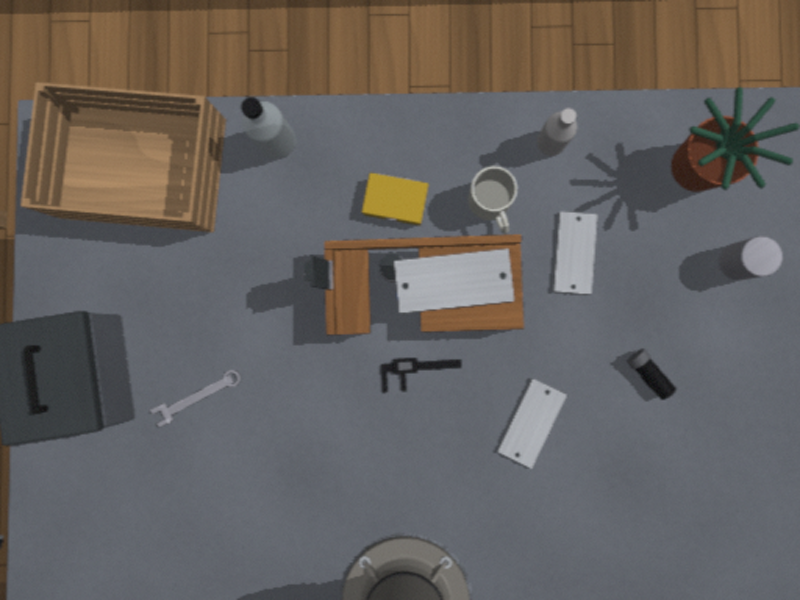

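View pics/side0.png

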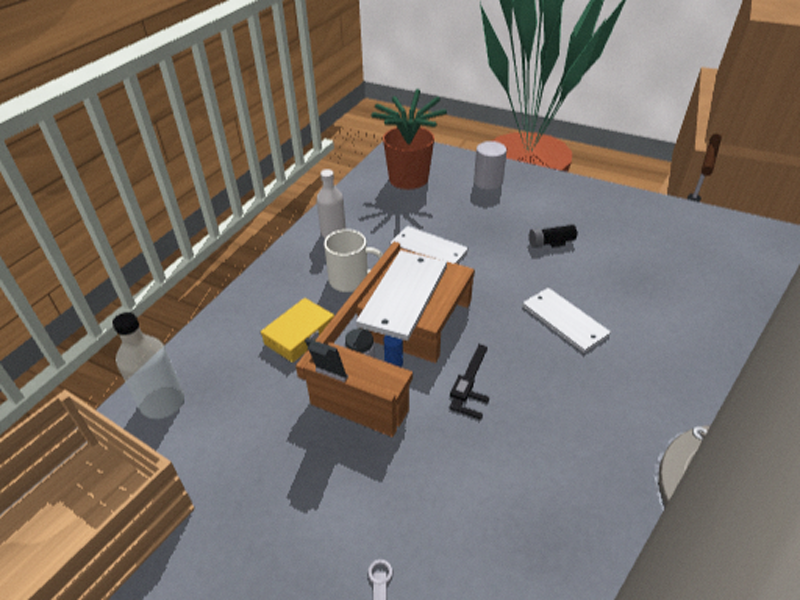

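```bash
cat > h.py <<'E'
from bench import *
import cv2, numpy as np
from scipy.spatial.transform import Rotation as R
def ray(n,u,v):
    c=get_calibration(n); d=R.from_rotvec(c["orientation"]).as_matrix()@np.linalg.inv(c["intrinsics"])@[u,v,1]
    return c["xyz"],d
def onz(n,u,v,z):
    p,d=ray(n,u,v); return p+d*(z-p[2])/d[2]
def proj(n,P):
    c=get_calibration(n); q=c["intrinsics"]@(R.from_rotvec(c["orientation"]).as_matrix().T@(np.asarray(P)-c["xyz"])); return q[:2]/q[2]
def bar(f):
    hsv=cv2.cvtColor(f,cv2.COLOR_RGB2HSV); m=((hsv[...,1]<40)&(hsv[...,2]>140)).astype(np.uint8)
    cs=cv2.findContours(m,cv2.RETR_EXTERNAL,cv2.CHAIN_APPROX_NONE)[0]
    cs=[c for c in cs if 200<c[:,0,0].mean()<340 and 130<c[:,0,1].mean()<230]
    c=max(cs,key=cv2.contourArea)
    p=np.array([onz("top",*q,.092)[:2] for q in c[:,0]])
    return c,cv2.minAreaRect((p*1000).astype(np.float32))
E
python3 - <<'E'
from h import *
f=cv2.imread("pics/raw_top0.png")[:,:,::-1].copy()
c,r=bar(f);print(r,cv2.boxPoints(r).round(1).tolist())
hsv=cv2.cvtColor(f,cv2.COLOR_RGB2HSV);print(f[195,220],f[205,280],f[155,270],f[212,290])
cr=f[145:220,190:345];cv2.imwrite("pics/crop.png",cv2.resize(cr[:,:,::-1],None,fx=5,fy=5,interpolation=cv2.INTER_CUBIC))
E
```

```text
((582.2200927734375, -90.8192367553711), (90.72215270996094, 199.99554443359375), 5.501983165740967) [[527.5, 4.400000095367432], [546.7000122070312, -194.6999969482422], [637.0, -186.0], [617.7999877929688, 13.100000381469727]]
[121  86  53] [137  96  61] [135  94  61] [75 73 74]
```

View pics/crop.png

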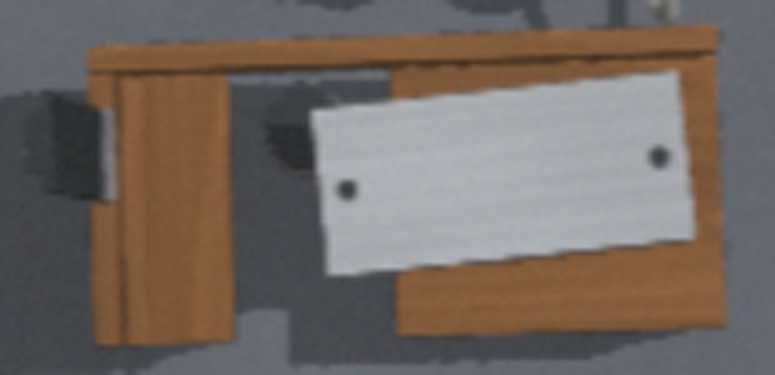

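```bash
python3 - <<'E'
from h import *
pts=[(95,346,92,-80,165),(726,327,78,-80,-180),(235,341,78,-80,90),(397,335,78,-80,0),(89,47,90,85,165),(717,27,90,85,-180),(717,53,90,70,-180)]
W=np.array([onz("top",190+(a+.5)/5-.5,145+(b+.5)/5-.5,z/1000)[:2]*1000 for a,b,z,_,_ in pts]);S=np.array([p[3:] for p in pts],float)
Sc,Wc=S-S.mean(0),W-W.mean(0)
th=np.arctan2((Sc[:,0]*Wc[:,1]-Sc[:,1]*Wc[:,0]).sum(),(Sc*Wc).sum())
M=np.array([[np.cos(th),-np.sin(th)],[np.sin(th),np.cos(th)]]);t=W.mean(0)-M@S.mean(0)
print(th,t,(W-(S@M.T+t)).round(1).tolist())
b=np.array([[527.5,4.4],[546.7,-194.7],[637,-186],[617.8,13.1],[582.2,-90.8]]);print("bar in stand",((b-t)@M).round(1).tolist())
for n,p in dict(hinge=(24,157),home=(24,50),homeend=(24,-50),tip=(24,170)).items():print(n,M@p+t)
# flap angle from hinge & pixel in both views
c=get_calibration
for a in (1.2,1.4,1.57,1.75,1.95):
    y=157-79*np.cos(a);z=95.5+79*np.sin(a);w=M@[24,y]+t
    print(a,[((proj(n,[w[0]/1e3,w[1]/1e3,z/1e3])-o)*s).round(0) for n,o,s in (("top",[190,145],5),("side",[0,0],1/.64))])
E
```

```text
0.02193796679133635 [573.49125825 -30.95461265] [[0.3, -0.9], [0.6, 0.5], [0.8, -1.0], [1.5, 0.0], [-1.0, -1.1], [-1.5, 1.0], [-0.7, 1.5]]
bar in stand [[-45.2, 36.4], [-30.4, -163.1], [60.1, -156.4], [45.3, 43.1], [7.4, -60.0]]
hinge [594.04149866 126.53407779]
home [596.38867283  19.55982494]
homeend [598.58229354 -80.4161123 ]
tip [593.75632797 139.53094964]
1.2 [array([135., 138.]), array([336., 325.])]
1.4 [array([104., 138.]), array([331., 329.])]
1.57 [array([ 77., 139.]), array([326., 335.])]
1.75 [array([ 50., 140.]), array([321., 342.])]
1.95 [array([ 21., 142.]), array([315., 352.])]
```

Emit:
jog_arm(plan=[[[1.6,-3.6,1],0.1],[[1.6,-3.6,1],0.1],[[1.6,-3.6,1],0.12],[[1.6,-3.6,0],0],[[1.6,-3.6,0],0],[[1.6,-3.6,0],0],[[1.6,-3.6,0],0],[[1.6,-3.6,0],0],[[1.6,-3.6,0],0],[[1.6,-3.6,0],0],[[1.6,-3.6,0],0],[[1.6,-3.6,0],0]], hand=6, grip_force=20)

```text
clock: 1.3
tcp_pos: [0.3896, 0.2118, 0.3338]
orientation: [0.037, -3.141, 0.0]
contact_force: [0.8, -0.1, -0.2]
grip_width: 0.0601
```

Emit:
jog_arm(plan=[[[1.5,-3.8,0],0],[[1.5,-3.8,0],0],[[1.5,-3.8,0],0],[[1.5,-3.8,0],0],[[1.5,-3.8,-1],0],[[1.5,-3.8,-2],0],[[1.5,-3.8,-3],0],[[1.5,-3.8,-3],0],[[0,0,-3.5],0],[[0,0,-1],0],[[0,0,0],0]])

```text
clock: 2.4
tcp_pos: [0.5078, -0.0888, 0.1984]
orientation: [0.037, -3.137, -0.0]
contact_force: [0.4, -0.1, 0.0]
grip_width: 0.0604
```

Emit:
jog_arm(plan=[[[0.4,-0.3,-2],0],[[0,0,-2],0],[[0,0,-0.5],0],[[0,0,0],0],[[0,0,0],0]])

```text
clock: 2.9
tcp_pos: [0.5138, -0.0921, 0.1561]
orientation: [-0.038, 3.139, 0.0]
contact_force: [0.4, 0.4, -0.1]
grip_width: 0.0601
```

Emit:
jog_arm(plan=[[[0,0,-0.2],0],[[0,0,-0.2],0],[[0,0,0],0]])

```text
clock: 3.2
tcp_pos: [0.513, -0.0924, 0.1509]
orientation: [-0.036, 3.141, 0.0]
contact_force: [1.1, 0.5, -0.8]
grip_width: 0.0601
```

Emit:
jog_arm(plan=[[[0,0,-0.2],0],[[0,0,0],0]])

```text
clock: 3.4
tcp_pos: [0.5129, -0.0925, 0.1485]
orientation: [0.036, -3.141, -0.0]
contact_force: [0.4, 0.8, -0.7]
grip_width: 0.0599
```

Emit:
jog_arm(plan=[[[0,0,-0.2],0],[[0,0,0],0]])

```text
clock: 3.6
tcp_pos: [0.5129, -0.0925, 0.1465]
orientation: [0.036, -3.141, -0.0]
contact_force: [0.1, -0.0, -0.1]
grip_width: 0.0599
```

Emit:
jog_arm(plan=[[[0,0,-0.2],0],[[0,0,0],0]])

```text
clock: 3.8
tcp_pos: [0.5131, -0.0926, 0.1456]
orientation: [-0.036, 3.141, 0.001]
contact_force: [-3.6, 1.2, 12.4]
grip_width: 0.0602
```

Emit:
jog_arm(plan=[[[0,0,-0.2],0],[[0,0,0],0]])

```text
clock: 4.0
tcp_pos: [0.5131, -0.0927, 0.1454]
orientation: [-0.036, 3.141, 0.003]
contact_force: [-11.5, 3.1, 36.3]
grip_width: 0.0598
```

Emit:
jog_arm(plan=[[[0,0,0.7],0],[[0,0,0],0],[[0.4,0,0],0],[[0.4,0,0],0],[[0.3,0,0],0],[[0.3,0,0],0],[[0.3,0,0],0],[[0.3,0.1,0],0],[[0,0,0],0]])

```text
clock: 4.9
tcp_pos: [0.5337, -0.0914, 0.1497]
orientation: [-0.036, 3.14, -0.0]
contact_force: [-0.6, 0.1, 0.4]
grip_width: 0.0597
```

Emit:
jog_arm(plan=[[[0.3,0,0],0],[[0.3,0,0],0],[[0,0,0],0]])

```text
clock: 5.2
tcp_pos: [0.5395, -0.0916, 0.1498]
orientation: [-0.036, 3.141, -0.0]
contact_force: [-0.6, 0.3, 0.3]
grip_width: 0.0599
```

Emit:
jog_arm(plan=[[[0.2,0,0],0],[[0,0,0],0]])

```text
clock: 5.4
tcp_pos: [0.5412, -0.0916, 0.1498]
orientation: [-0.036, 3.141, -0.0]
contact_force: [-2.1, -0.7, 0.6]
grip_width: 0.06
```

Emit:
jog_arm(plan=[[[0.2,0,0],0],[[0,0,0],0]])

```text
clock: 5.6
tcp_pos: [0.5421, -0.0917, 0.1496]
orientation: [0.036, -3.139, -0.0]
contact_force: [-6.0, -0.6, 3.7]
grip_width: 0.0596
```

```bash
python3 - <<'E'
from h import *
f=grab_frame("top");cv2.imwrite("pics/t2.png",cv2.resize(f[130:230,180:350,::-1],None,fx=4,fy=4,interpolation=cv2.INTER_CUBIC))
o=get_obs();print(o["tcp_pos"],o["contact_force"])
f=grab_frame("side");cv2.imwrite("pics/s2.png",cv2.resize(f[100:290,150:340,::-1],None,fx=3,fy=3,interpolation=cv2.INTER_CUBIC))
E
```

```text
[ 0.54210648 -0.09161789  0.14955534] [-5.61045761 -0.37470695  3.4629582 ]
```

View pics/s2.png

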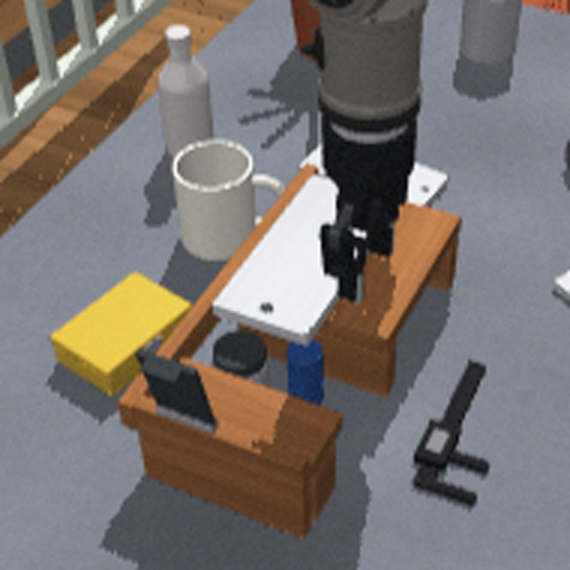

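```bash
python3 -c "
from bench import *
print(get_obs()['joints'].round(2))"
```

```text
[-0.26  0.5   0.4   2.   -0.3   0.69  1.92]
```

Emit:
jog_arm(plan=[[[-1,0,0],0],[[-0.5,0,2],0],[[0,0,4],0],[[0,0,0],0]])

```text
clock: 6.1
tcp_pos: [0.5306, -0.0921, 0.2141]
orientation: [-0.036, 3.132, -0.0]
contact_force: [0.8, -0.8, -0.3]
grip_width: 0.0597
```

Emit:
jog_arm(plan=[[[0,-1.2,0],-0.143],[[0,-1.2,0],-0.143],[[0.7,-1.2,0],-0.143],[[0.7,-1.2,0],-0.143],[[0.7,-1.2,0],-0.143],[[0.7,-1.2,0],-0.143],[[0.7,-1.2,0],-0.143],[[0.7,-1.2,0],-0.143],[[0.7,-1.2,0],-0.143],[[0.7,-1.2,0],-0.143],[[0.7,-0.8,0],-0.143],[[0,0,0],0]])

```text
clock: 7.3
tcp_pos: [0.5917, -0.2204, 0.2094]
orientation: [2.198, 2.241, -0.001]
contact_force: [-0.9, -0.2, -0.0]
grip_width: 0.0601
```

```bash
python3 - <<'E'
from h import *
o=get_obs();print(o["joints"].round(2),o["tcp_pos"],o["orientation"],R.from_rotvec(o["orientation"]).as_matrix()[:,1])
E
```

```text
[-0.31  0.65  0.83  1.79 -0.57  0.96  0.77] [ 0.59167941 -0.22037815  0.20940425] [ 2.19848855e+00  2.24117478e+00 -1.29235925e-03] [9.99814703e-01 1.92286560e-02 9.04722856e-04]
```

Emit:
jog_arm(plan=[[[0,0,-3],0],[[0,0,-2.5],0],[[0,0,0],0.003],[[0,0,0],0]])

```text
clock: 7.7
tcp_pos: [0.5908, -0.2192, 0.1549]
orientation: [-2.192, -2.25, 0.0]
contact_force: [0.6, 0.7, 0.7]
grip_width: 0.0601
```

Emit:
jog_arm(plan=[[[0,0,-0.5],0],[[0,0.8,0],0],[[0,0.8,0],0],[[0,0.8,0],0],[[-0.1,0.8,0],0],[[0,0.8,0],0],[[0,0.8,0],0],[[0,0.8,0],0],[[-0.1,0.8,0],0],[[0,0,0],0]])

```text
clock: 8.7
tcp_pos: [0.5891, -0.1532, 0.1493]
orientation: [-2.191, -2.249, -0.001]
contact_force: [-0.2, -0.0, 0.3]
grip_width: 0.0601
```

```bash
python3 - <<'E'
from h import *
f=grab_frame("side");cv2.imwrite("pics/s3.png",cv2.resize(f[100:290,150:340,::-1],None,fx=3,fy=3,interpolation=cv2.INTER_CUBIC))
o=get_obs();print(o["joints"].round(2),o["tcp_pos"],o["contact_force"])
E
```

```text
[-0.39  0.69  0.77  1.88 -0.64  0.84  0.74] [ 0.58879675 -0.15355965  0.14916727] [-0.23414086 -0.62146713  0.33248399]
```

View pics/s3.png

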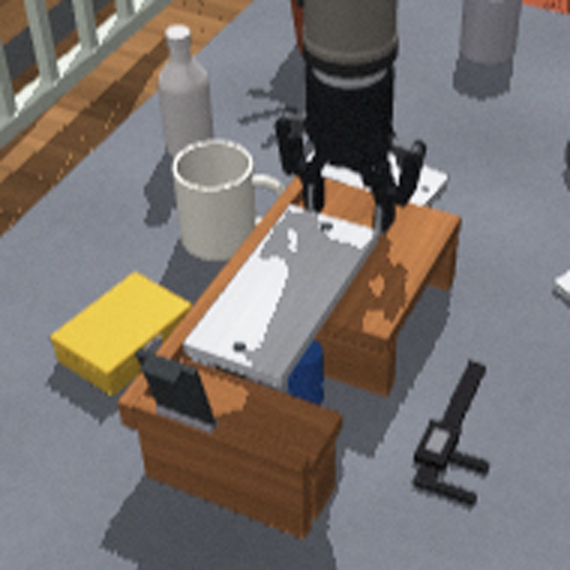

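Emit:
jog_arm(plan=[[[0,0.7,0],0],[[0,0.7,0],0],[[0,0.7,0],0],[[-0.1,0.7,0],0],[[0,0.7,0],0],[[0,0.7,0],0],[[0,0.5,0],0],[[0,0.3,0],0],[[0,0,0],0]])

```text
clock: 9.65
tcp_pos: [0.5881, -0.1047, 0.1497]
orientation: [-2.193, -2.248, -0.001]
contact_force: [0.0, 0.9, -0.7]
grip_width: 0.0598
```

Emit:
jog_arm(plan=[[[0,0.3,0],0],[[0,0.3,0],0],[[0,0,0],0]])

```text
clock: 9.95
tcp_pos: [0.5881, -0.0994, 0.1498]
orientation: [2.195, 2.248, 0.0]
contact_force: [-0.3, -0.8, 0.8]
grip_width: 0.0601
```

Emit:
jog_arm(plan=[[[0,0.3,0],0],[[0,0.2,0],0],[[0,0,0],0]])

```text
clock: 10.25
tcp_pos: [0.588, -0.0944, 0.1498]
orientation: [2.195, 2.248, 0.0]
contact_force: [-0.8, -1.9, 1.4]
grip_width: 0.0597
```

Emit:
jog_arm(plan=[[[0,0.2,0],0],[[0,0,0],0]])

```text
clock: 10.45
tcp_pos: [0.588, -0.0925, 0.1498]
orientation: [2.195, 2.248, -0.0]
contact_force: [0.0, -2.2, 1.2]
grip_width: 0.0601
```

Emit:
jog_arm(plan=[[[0,0.2,0],0],[[0,0,0],0]])

```text
clock: 10.65
tcp_pos: [0.588, -0.0909, 0.1498]
orientation: [2.194, 2.247, -0.001]
contact_force: [0.5, -4.1, 2.7]
grip_width: 0.06
```

Emit:
jog_arm(plan=[[[0,0.2,0],0],[[0,0,0],0]])

```text
clock: 10.85
tcp_pos: [0.5879, -0.0906, 0.1499]
orientation: [2.194, 2.244, -0.003]
contact_force: [0.7, -8.4, 0.2]
grip_width: 0.0598
```

```bash
python3 - <<'E'
from h import *
f=grab_frame("side");cv2.imwrite("pics/s4.png",cv2.resize(f[130:290,170:330,::-1],None,fx=3.7,fy=3.7,interpolation=cv2.INTER_CUBIC))
o=get_obs();print(o["joints"].round(2),o["tcp_pos"],o["contact_force"])
E
```

```text
[-0.51  0.67  0.78  1.91 -0.64  0.82  0.64] [ 0.58786965 -0.09071037  0.14989891] [ 0.13002991 -8.77555375 -1.18916341]
```

View pics/s4.png

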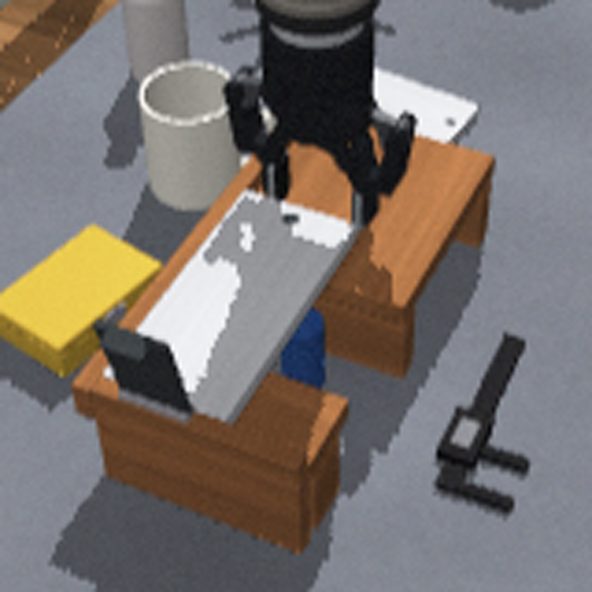

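Emit:
jog_arm(plan=[[[0,-1,0],0],[[0,0,4],0],[[0,0,5],0],[[0,0,5],0],[[0,0,0.5],0],[[0,0,0],0]], hand=0)

```text
clock: 11.5
tcp_pos: [0.5887, -0.0977, 0.296]
orientation: [2.193, 2.249, 0.005]
contact_force: [-0.1, 0.6, 0.2]
grip_width: 0.0001
```

Emit:
jog_arm(plan=[[[0,4,0],0],[[0,4,0],0],[[0,4,0],0],[[0,4,0],0],[[0,4,0],0],[[0,4,0],0],[[0,4,0],0],[[0,1.5,0],0],[[0,0,0],0],[[0,0,0],0]])

```text
clock: 12.5
tcp_pos: [0.5875, 0.1952, 0.2936]
orientation: [-2.196, -2.247, 0.004]
contact_force: [-0.5, 0.2, 0.2]
grip_width: -0.0001
```

```bash
python3 - <<'E'
from h import *
f=grab_frame("side");cv2.imwrite("pics/s5.png",cv2.resize(f[100:290,150:340,::-1],None,fx=3,fy=3,interpolation=cv2.INTER_CUBIC))
o=get_obs();print(o["joints"].round(2),o["tcp_pos"],o["grip_width"],R.from_rotvec(o["orientation"]).as_matrix()[:,1])
E
```

```text
[-1.08  0.55  0.95  1.75 -0.5   1.1   0.05] [0.58777453 0.19420367 0.29408559] -0.00047501982628194025 [ 0.9997721   0.02131551 -0.00118246]
```

View pics/s5.png

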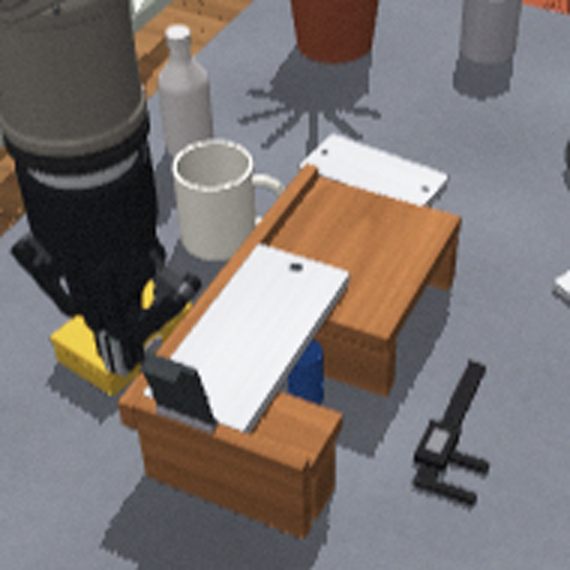

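Emit:
jog_arm(plan=[[[0.5,0,-3.5],0],[[0,0,-3.6],0],[[0,0,0],0],[[0,-1,0],0],[[0,-1,0],0],[[0,-1,0],0],[[0,0,0],0]])

```text
clock: 13.25
tcp_pos: [0.5938, 0.1639, 0.2254]
orientation: [2.198, 2.243, 0.003]
contact_force: [0.4, -1.0, 0.3]
grip_width: 0.0001
```

Emit:
jog_arm(plan=[[[0,-0.5,0],0],[[0,-0.5,0],0],[[0,-0.5,0],0],[[0,0,0],0]])

```text
clock: 13.65
tcp_pos: [0.593, 0.1506, 0.2239]
orientation: [2.195, 2.247, -0.0]
contact_force: [-0.2, -0.2, 0.5]
grip_width: 0.0001
```

Emit:
jog_arm(plan=[[[0,-0.5,0],0],[[0,-0.5,0],0],[[0,-0.5,0],0],[[0,0,0],0]])

```text
clock: 14.05
tcp_pos: [0.5929, 0.1352, 0.2237]
orientation: [2.196, 2.246, -0.001]
contact_force: [0.2, 0.2, 0.3]
grip_width: 0.0
```

Emit:
jog_arm(plan=[[[0,-0.5,0],0],[[0,-0.5,0],0],[[0,-0.5,0],0],[[0,0,0],0]])

```text
clock: 14.45
tcp_pos: [0.5929, 0.1203, 0.2237]
orientation: [2.196, 2.246, -0.001]
contact_force: [0.5, 0.2, -0.5]
grip_width: -0.0001
```

```bash
python3 - <<'E'
from h import *
f=grab_frame("side");cv2.imwrite("pics/s6.png",cv2.resize(f[140:290,160:310,::-1],None,fx=4,fy=4,interpolation=cv2.INTER_CUBIC))
E
```

```text
(no output)
```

View pics/s6.png

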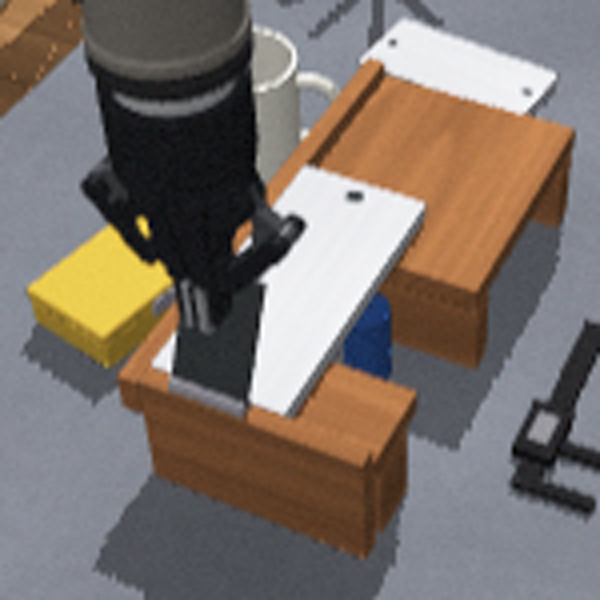

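Emit:
jog_arm(plan=[[[0,-0.5,-0.3],0],[[0,-0.5,-0.3],0],[[0,-0.5,-0.3],0],[[0,-0.4,-0.3],0],[[0,-0.4,-0.4],0],[[0,-0.4,-0.4],0],[[0,-0.3,-0.5],0],[[0,-0.3,-0.5],0],[[0,-0.2,-0.5],0],[[0,-0.2,-0.5],0],[[0,-0.1,-0.5],0],[[0,0,0],0]])

```text
clock: 15.7
tcp_pos: [0.5925, 0.0834, 0.1778]
orientation: [-2.194, -2.247, 0.002]
contact_force: [-0.3, -0.6, -0.3]
grip_width: -0.0
```

Emit:
jog_arm(plan=[[[0,0,-0.2],0],[[0,0,-0.2],0],[[0,0,0],0]])

```text
clock: 16.0
tcp_pos: [0.5929, 0.0837, 0.1745]
orientation: [-2.194, -2.248, 0.0]
contact_force: [0.8, 1.6, -0.0]
grip_width: -0.0001
```

Emit:
jog_arm(plan=[[[0,0,-0.2],0],[[0,0,0],0]])

```text
clock: 16.2
tcp_pos: [0.593, 0.0837, 0.1726]
orientation: [-2.194, -2.248, -0.0]
contact_force: [-0.2, 0.8, 1.0]
grip_width: -0.0002
```

Emit:
jog_arm(plan=[[[0,0,-0.2],0],[[0,0,0],0]])

```text
clock: 16.4
tcp_pos: [0.5931, 0.0835, 0.171]
orientation: [-2.195, -2.248, -0.001]
contact_force: [-1.1, -0.8, 3.5]
grip_width: -0.0002
```

Emit:
jog_arm(plan=[[[0,0,-0.2],0],[[0,0,0],0],[[0,0,0],0]])

```text
clock: 16.7
tcp_pos: [0.5932, 0.0834, 0.1708]
orientation: [-2.194, -2.246, -0.003]
contact_force: [-7.9, -0.1, 22.5]
grip_width: 0.0
```

Emit:
jog_arm(plan=[[[0,0,1],0],[[0,0,4],0],[[0,3,4],0],[[-2,4,2],0],[[-3,4,0],0],[[-3,4,0],0],[[-3,4,0],0],[[-3,4,0],0],[[0,0,0],0],[[0,0,0],0]])

```text
clock: 17.7
tcp_pos: [0.4519, 0.3151, 0.2785]
orientation: [2.19, 2.252, -0.0]
contact_force: [1.0, 0.4, -1.1]
grip_width: -0.0001
```

```bash
python3 - <<'E'
from h import *
g=grab_frame("top");f=grab_frame("side")
a=cv2.resize(g[140:225,185:345,::-1],(800,425),interpolation=cv2.INTER_CUBIC);cv2.imwrite("pics/t7.png",a)
b=cv2.resize(f[150:280,170:310,::-1],(560,520),interpolation=cv2.INTER_CUBIC);cv2.imwrite("pics/s7.png",b)
try:
    c,r=bar(g);print(r)
except Exception as e:print(e)
print(get_obs()["tcp_pos"])
th=.0219;M=np.array([[np.cos(th),-np.sin(th)],[np.sin(th),np.cos(th)]]);t=np.array([573.5,-31])
# expected pixels in crops: home bar top corners and flap tip top edge
for x,y,z in [(-22,-50,92),(70,-50,92),(-22,150,92),(-1,78,98.5),(49,78,98.5)]:
    w=np.r_[M@[x,y]+t,z]/1e3
    print((x,y,z),((proj("top",w)-[185,140]+.5)*5).round(0),((proj("side",w)-[170,150]+.5)*4).round(0))
E
```

```text
((596.46044921875, 19.71051788330078), (90.68905639648438, 200.3158416748047), 1.2907068729400635)
[0.45360581 0.31248802 0.27888776]
(-22, -50, 92) [511. 253.] [388. 163.]
(70, -50, 92) [506.  85.] [265. 124.]
(-22, 150, 92) [144. 265.] [244. 375.]
(-1, 78, 98.5) [274. 221.] [269. 274.]
(49, 78, 98.5) [271. 129.] [198. 249.]
```

View pics/t7.png

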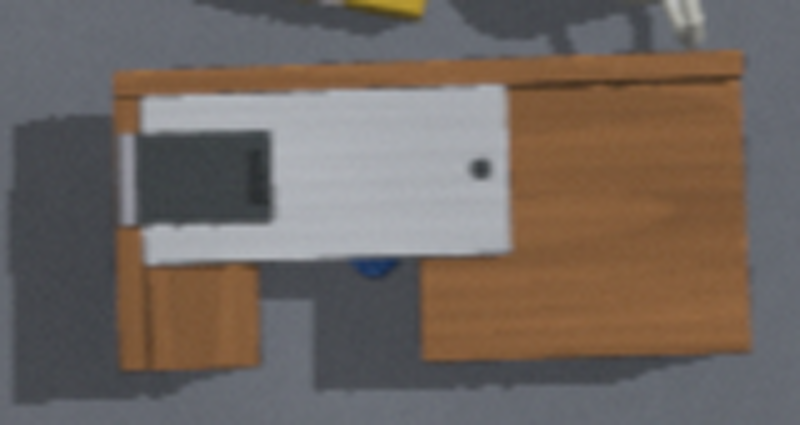

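View pics/s7.png

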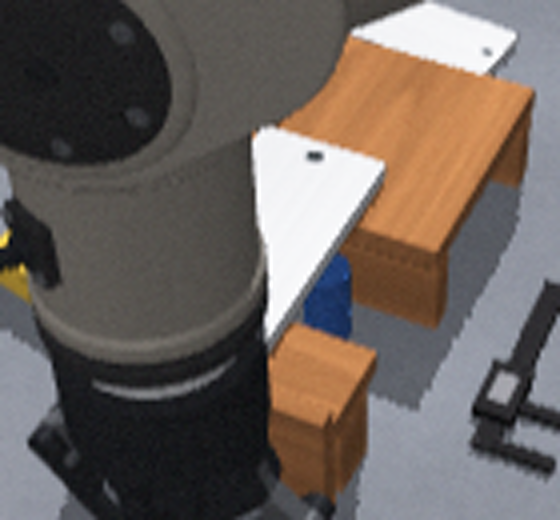

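```bash
python3 -c "
from bench import *
print(hand_in())"
```

```text
the job is handed in; nothing more can be done
None
```

The stand is closed up and the job is handed in: the bar is home against the fence and end stop, and the flap is down on it. The clock stood at about 18 s of the allowed 53 s.

**What I did:** I pushed the bar square onto the fence with two fingertips. Then I pushed its end along the fence until it met the end stop, at about 9 N, within 1 mm of where I expected contact. With the fingers shut, I swung the flap over and pressed it down until it stopped, at about 22 N.

**Last checks:**
- **Bar position:** the top view puts its centre at (596.5, 19.7) mm, against a computed home of (596.4, 19.6) mm.
- **Bar angle:** its yaw is 0.0225 rad, against 0.0219 rad for the stand.
- **Flap:** its free edge in the top view is within about 2 pixels of the 5× enlarged crop from where it should be when flat.
- **Other objects:** the spacers, mug, patch box and caliper, where visible in the pictures, looked unmoved, but I did not measure them. I did not look at the wrench and lamp again. The canister is hidden under the bar, so I could not check it at the end.

No check failed or disagreed. The arm blocked the last side view of the flap, so its flatness rests on the top view and the press force.

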